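# Snap the cover cap onto the screen-arm mount

## Task

Fold both flaps of the small carton well back past upright so that they stay open, then take the blue cap out and fit it over the steel stud of the screen-arm mount. Press it down past the click and keep pressing until the orange sealing ring under it is squeezed right down. Finish while still holding the cap pressed down, do not let go, and leave the mug, phone, mouse and stapler where they are.

Things in the scene. Friction and masses are not known exactly. Their poses are not given: they have to be found in the camera images.
- carton: fixed open-topped cardboard carton, 130 (its x) x 170 (its y) x 64 mm high, walls 3 mm, with a raised white floor inside 20 mm above its underside. Origin: centre of its underside, on the table; z up. Its flaps are hinged on the rims at its +y and -y sides. It may stand on either side of the table
- flap_left (a joint): hinge of the flap on the carton's +y rim (hinge line along the carton's x, 85 mm from its centre, 65 mm above the table). rad: 0 = lying flat over the carton, 1.57 = upright, 2.7 = folded fully back (stop). The flap is 126 x 70 x 3 mm and starts ajar at 0.7 to 1.0; smooth board; a stiff crease keeps it where it is left, about 0.5 N at its edge moves it
- flap_right (a joint): the same for the flap on the carton's -y rim
- flap_left_edge (a point): middle of the free edge of the left flap, 70 mm from its hinge line
- flap_right_edge (a point): middle of the free edge of the right flap, 70 mm from its hinge line
- cap: loose blue round plastic cap, 44 mm outer diameter, 34 mm high, 40 g or so, open downward: bore 34 mm wide and 28 mm deep, narrowed to 29 mm by a lip 1 to 4 mm above the mouth. Stands mouth down on the carton's raised floor within about 10 mm of the carton's centre. Origin: centre of its mouth (its underside); z up through its closed top
- mount: fixed dark steel plate, 110 x 110 x 10 mm, with four bolt heads (4 mm high, at its corners) and an upright steel stud in its middle. Origin: centre of the plate's underside, on the table; z up. Cap clicked on and let go: cap origin about 18 mm above this origin; pressed fully home: 14 mm above
- stud_tip (a point): centre of the stud's top, 40 mm above the table. The stud is 25 mm in diameter, coned to 16 mm at the top; four sprung brass balls stand out of it 26 mm above the table, to 33 mm across. The cap's lip meets them when the cap's origin is 11 mm below this tip; pushing past takes about 10 N, then the force drops (click)
- seal_ring (a joint): sprung orange sealing ring round the foot of the stud, 48 mm across, top 19 mm above the table when free. m: 0 = free, about 0.001 = cap clicked on and let go, 0.005 = squeezed right down (stop; about 10 N of push, 2 N per mm)
- mug: bystander: loose stoneware mug, 80 mm wide, 79 mm high, on a coaster; origin: centre of its underside
- phone: bystander: loose black phone lying flat, 146 x 72 x 8 mm; origin: centre of its underside
- mouse: bystander: loose white computer mouse, 106 x 60 x 39 mm; origin: centre of its underside
- stapler: bystander: loose red stapler, 34 x 135 x 46 mm; origin: centre of its underside
Not all that is in view belongs to the job. What is shaped like the carton but red is not meant.

How it is judged (in metres and radians):
On the way, in this order (a step that is already met when the one before it is completed fails the run):
1. both carton flaps are folded back past upright (value of joint each of flap_left, flap_right above 1.9 rad), for 0.2 s.
2. the cap is lifted out of the carton (height (world z) of cap above 0.075 m), for 0.1 s.
3. the cap has clicked over the stud's balls (horizontal distance between cap and mount below 0.004 m and angle between cap's own z axis and vertical below 0.1 rad and z of cap in the frame of mount below 0.0205 m), for 0.2 s.
At the end, for the whole second after the job is handed in: the cap is clicked on (within 4 mm of the stud's axis, upright within 0.1 rad, underside under 20.5 mm above the mount's), still and held down by the robot so that the sealing ring is squeezed more than 3 of its 5 mm, and both flaps are still folded back (over 1.8 rad) (all of step 3 and value of joint seal_ring above 0.003 m and linear speed of cap below 0.02 m/s and value of joint each of flap_left, flap_right above 1.8 rad and contact force between any of the fingers, the arm and cap above 2 N); the arm keeps its last pose, push and grip.
It fails at once if the mug is shoved more than 3 cm (distance of mug from where it was at the start of the episode above 0.03 m).
It fails at once if the phone is shoved more than 3 cm (distance of phone from where it was at the start of the episode above 0.03 m).
It fails at once if the mouse is shoved more than 3 cm (distance of mouse from where it was at the start of the episode above 0.03 m).
It fails at once if the stapler is shoved more than 3 cm (distance of stapler from where it was at the start of the episode above 0.03 m).
It also fails if it takes over 64 s, if anything falls off the work surface, if the arm or the gripper's body presses on something with over 40 N, if the wrist force passes 120 N, or if a joint passes its speed limit or range.

## Robot

A 7-joint arm with a two-finger parallel gripper is mounted at the origin on a cart in front of the work surface, level with it; the furniture and walls round the work are solid. World frame = base frame: x ahead of the robot, y to its left, z up, the work surface at z = 0. Lengths are in mm, angles in rad, forces in N, time in s.
With the tool pointing down it reaches from about 425 to 875 mm from the base axis. Payload 4.7 kg.
Tool frame: the origin (TCP) lies where the fingers leave the gripper's body, on its centre line; the fingertips stand 70 mm ahead of it and the grasp point (between the pads) lies 51 mm ahead of it (arm.tcp_to_tips is the z of the fingertips in the tool frame, in mm); z points along the fingers, y is the line along which they close (so a half turn about z gives the same grasp; the last joint's range is limited). The gripper opens to 87 mm and grips with 3 to 60 N. Pads are 19 mm wide; open, the fingers measure 117 mm over their backs; the gripper's body (75 mm by 190 mm) begins 51 mm behind the grasp point.
Start: joints at [1.303, 0.321, -0.07, 1.45, 0.023, 1.371, -0.057], TCP at [180.736, -624.382, 292.287] pointing down, gripper open.
Joint ranges: [-2.86, 2.86], [-0.3, 2.09], [-1.38, 1.24], [0.06, 2.45], [-1.56, 4.7], [0.09, 2.05], [-2.69, 2.69]. Speed limits (rad/s): [2.57, 2.57, 3.14, 3.14, 3.14, 3.14, 3.14].

## Interface

Orientations are given as [roll, pitch, yaw] about the fixed x, y, z axes, in that order (R = Rz(yaw) Ry(pitch) Rx(roll)).
In Python, from station import arm gives the robot as it stands.
- The arm moves only by the tool arm_command, never from a script. Its argument "moves" is a list that holds one entry, the list of rows, each a list of 7 numbers: the shift along the tool's x, y, z in units of 0.15 m (1.0 is 0.15 m), then the turn, a rotation vector about the tool's x, y, z in units of pi rad (1.0 is pi rad), then the opening, from -1 (shut) to 1 (fully open). A call has 1 to 5 rows; each row is the pose to reach, as a shift and turn from the pose commanded when the call began, along the tool's axes at that moment, turning the shorter way round; what a row does not reach only later rows make up. A row lasts 1/10 s, in which the tool goes at most 50 mm and 8.59 degrees, less where a joint would pass 70% of its speed; a pose out of reach is approached as far as the arm can. A call with a number of a shift or a turn outside -1 to 1 is refused whole. A call with a gripper value outside its range is refused whole. The fingers move at their own pace and stop on an object; "grip_force" is the grip in N (left out, the last holds). Time passes only in rows, so rows that repeat a pose let the fingers close. It gives the time, the measured TCP pose, the force, the opening and the grip force at its end, in the units of the state.
- arm.state(): the state, without advancing time (a new reading comes with each control period).
- arm.read_camera(name): name is "side" or "top"; returns a dict with "pixels" (420x560x3 uint8, red, green, blue), "z_map" (420x560 float32, mm along the optical axis (not along the pixel's ray), 0 where there is no reading), "mtx" (3x3 intrinsics, pixels), "k1" (the pictures are not rectified: a ray, as slopes to the right and down, at radius r is drawn at 1 + k1 r^2 times it, then the intrinsics apply), "R" (3x3) and "t" (3): a world point X has camera coordinates R X + t. Camera axes: x right, y down, z forward; pixel columns grow to the right and rows downward; lengths in mm; the calibration is good to about 2 mm. A picture is of the moment at which its call begins.
- arm.finish_job(): hands the job in; it is judged then, once.
The state is a dict: "t": time; "qpos": joint angles; "qvel": joint speeds; "joint_torque": joint torques, N m; "tcp_pos": TCP position; "tool_rot": TCP orientation; "contact_force": force on the tool from outside, world axes, zero at the start; "ft_torque": the same for the moment, N m; "grip_width": finger opening in mm; "grip_force": force on a finger pad.
Only numpy, scipy, OpenCV 4.12 (cv2) and the standard library are available. Lean on these libraries where they do the work, as an engineer would, in place of code of your own. Each camera call takes 0.05 s, during which the arm holds its last target. There are 200 camera calls.

## Working session

There is one attempt and no reset: what is moved stays moved. The work goes in short steps, Python scripts to look and compute and a tool call to move; the robot and the scene stay as the last step left them, time stands still between calls to the robot, and variables do not carry over. Pictures are saved under pics/ and viewed, at most 10 in all, crops included, and the job is handed in when it is done.

Besides the shell and the picture viewer there is one more tool, called after "Request:" by a JSON object that holds its "name" and its "arguments", one argument or row to a line. arm_command: Moves the arm, as the interface text tells. Shifts and turns lie within -1 to 1; 1 stands for 0.15 m of shift or pi rad of turn. Its arguments: {"type":"object","properties":{"moves":{"type":"array"},"grip_force":{"type":"number"}},"required":["moves"]}

```bash
ls; mkdir -p pics
python3 - <<'E'
from station import arm
import cv2,numpy as np
for n in("top","side"):
    d=arm.read_camera(n); np.savez(f"{n}0.npz",**d)
    cv2.imwrite(f"pics/{n}0.png",d["pixels"][:,:,::-1])
    R,t=np.array(d["R"]),np.array(d["t"]); print(n,d["mtx"],d["k1"],-R.T@t,R)
s=arm.state();print(s)
E
```

```text
pics
top [[418.25576019   0.         274.89809118]
 [  0.         418.25576019 212.49418397]
 [  0.           0.           1.        ]] 0.007429550038216811 [ 310.88363893  -32.05043691 1134.72483554] [[-0.10149642 -0.99482262  0.00514143]
 [-0.96175811  0.09679881 -0.25622514]
 [ 0.25440089 -0.03095075 -0.96660346]]
side [[513.24265395   0.         285.19646663]
 [  0.         513.24265395 211.53052447]
 [  0.           0.           1.        ]] 0.017579211875128682 [115.92356584 965.06271997 934.84962233] [[-0.90923642 -0.41564509  0.0229847 ]
 [-0.26369181  0.53235122 -0.80440587]
 [ 0.32211142 -0.73745599 -0.59363532]]
{'t': 0.1, 'qpos': array([ 1.30309274,  0.32176304, -0.07011292,  1.45153312,  0.02260145,
        1.37077998, -0.05688681]), 'qvel': array([ 0.00024552, -0.00163004,  0.00072936, -0.00128962, -0.00045186,
       -0.00061713, -0.00201713]), 'joint_torque': array([ 4.51347614e-04, -4.92570233e+01, -4.05360293e-01, -3.13399422e+01,
       -6.41269516e-02,  3.94213933e-02,  5.66300696e-05]), 'tcp_pos': array([ 180.63281242, -624.01992294,  291.27177543]), 'tool_rot': array([-3.13989866e+00,  8.34412320e-05,  2.81871314e-01]), 'contact_force': array([-0.2841816 , -0.43746151, -0.03607887]), 'ft_torque': array([ 0.00539344, -0.02340963, -0.01282981]), 'grip_force': 0.0, 'grip_width': 86.95172013689049}
```

View pics/top0.png

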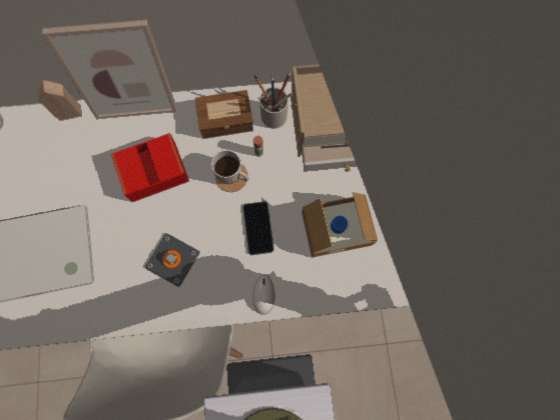

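View pics/side0.png

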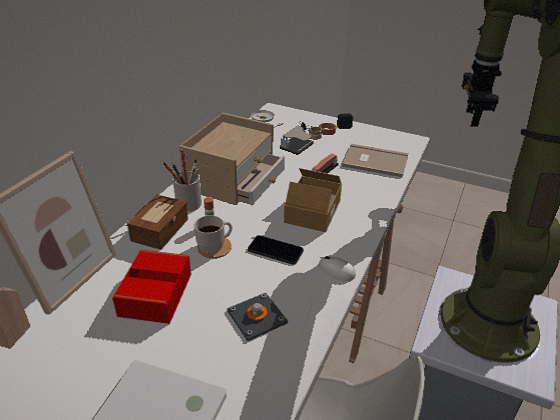

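The top view shows the brown carton at about (340,225) with the blue cap at (339,225), and the mount with its orange ring at (172,260). It also shows the mug at (228,168), the phone at (258,228) and the mouse at (263,294). The red carton-shaped thing at (150,167) is the decoy. The side view shows the brown carton at (313,198), the mount at (257,312) and the stapler at about (325,163), behind the carton. The brown open carton with the two flaps and the blue cap fits the description, and the red one does not.

```bash
cat > h.py <<'E'
import numpy as np,cv2
from station import arm
def load(n,f=None):
    d=dict(np.load(f)) if f else arm.read_camera(n)
    d["K"]=np.array(d["mtx"]);d["R"]=np.array(d["R"]);d["t"]=np.array(d["t"]);d["D"]=np.array([float(d["k1"]),0,0,0,0]);return d
def rays(d,uv):
    n=cv2.undistortPoints(np.float64(uv).reshape(-1,1,2),d["K"],d["D"]).reshape(-1,2)
    return np.c_[n,np.ones(len(n))]
def plane(d,uv,z):
    r=rays(d,uv)@d["R"];c=-d["R"].T@d["t"];return c+r*((z-c[2])/r[:,2])[:,None]
def cloud(d):
    h,w=d["z_map"].shape;uv=np.stack(np.meshgrid(np.arange(w),np.arange(h)),-1).reshape(-1,2)
    return ((rays(d,uv)*d["z_map"].reshape(-1,1)-d["t"])@d["R"]).reshape(h,w,3)
def proj(d,P):
    return cv2.projectPoints(np.float64(P).reshape(-1,1,3),cv2.Rodrigues(d["R"])[0],d["t"],d["K"],d["D"])[0].reshape(-1,2)
def hsv(d): return cv2.cvtColor(d["pixels"],cv2.COLOR_RGB2HSV)
E
python3 - <<'E'
from h import *
np.set_printoptions(precision=1,suppress=True)
for n in("top","side"):
    d=load(n,n+"0.npz");P=cloud(d);H=hsv(d)
    def blob(lo,hi,box):
        m=cv2.inRange(H,lo,hi);b=np.zeros_like(m);x0,y0,x1,y1=box;b[y0:y1,x0:x1]=m[y0:y1,x0:x1];return b
    box=(130,220,215,300) if n=="top" else (215,280,300,350)
    m=blob((5,180,120),(20,255,255),box);ys,xs=np.nonzero(m)
    (c,(a,b),ang)=cv2.minAreaRect(np.c_[xs,ys].astype(np.float32))
    q=P[m>0];print(n,"ring",len(xs),c,a,b,"ray@19",plane(d,[c],19),"med",np.median(q,0))
    dark=blob((0,0,0),(180,255,85),box)|m;cs,_=cv2.findContours(dark,0,1);k=max(cs,key=cv2.contourArea)
    r=cv2.minAreaRect(k);bx=cv2.boxPoints(r);w=plane(d,bx,10);print(" plate",w,w.mean(0),np.linalg.norm(np.diff(w,axis=0),axis=1))
    if n=="top":
        m=blob((100,120,40),(125,255,255),(310,195,370,255));ys,xs=np.nonzero(m);q=P[m>0];print(" cap px",len(xs),xs.mean(),ys.mean(),"med",np.median(q,0),"top ray",plane(d,[[xs.mean(),ys.mean()]],54))
    cb=(300,190,380,262) if n=="top" else (275,160,350,235)
    x0,y0,x1,y1=cb;big=cv2.resize(d["pixels"][y0:y1,x0:x1],None,fx=7,fy=7,interpolation=cv2.INTER_CUBIC);cv2.imwrite(f"pics/{n}_carton.png",big[:,:,::-1])
    Q=P[y0:y1,x0:x1].reshape(-1,3);print(" table z",np.median(Q[Q[:,2]<10,2]) , "maxz",Q[:,2].max())
d=load("side","side0.npz");P=cloud(d)
m=cv2.inRange(hsv(d),(170,120,60),(180,255,255))|cv2.inRange(hsv(d),(0,150,60),(6,255,255));m[:,:300]=0;m[:,350:]=0;m[:140]=0;m[185:]=0
q=P[m>0];print("stapler",len(q),q.min(0),q.max(0),np.median(q,0))
E
```

```text
top ring 119 (171.67649841308594, 258.79412841796875) 15.279744148254395 17.70509910583496 ray@19 [[504.7 220.1  19. ]] med [498.5 216.7  18.5]
 plate [[491.  296.4  10. ]
 [583.2 237.2  10. ]
 [517.3 146.   10. ]
 [427.6 206.5  10. ]] [504.8 221.5  10. ] [109.5 112.5 108.1]
 cap px 212 338.62735849056605 224.10377358490567 med [ 546.2 -231.8   54. ] top ray [[ 546.6 -231.8   54. ]]
 table z 0.41136115621663394 maxz 1134.7248355351026
side ring 81 (256.68621826171875, 312.2344970703125) 13.536413192749023 18.934370040893555 ray@19 [[506.4 222.8  19. ]] med [494.4 221.   20.5]
 plate [[581.6 237.7  10. ]
 [510.8 124.2  10. ]
 [428.1 211.4  10. ]
 [497.8 313.3  10. ]] [504.6 221.6  10. ] [133.8 120.2 123.5]
 table z 2.3795648617965672 maxz 934.849622331072Traceback (most recent call last):
  File "<stdin>", line 20, in <module>
    return umr_minimum(a, axis, None, out, keepdims, initial, where)
ValueError: zero-size array to reduction operation minimum which has no identity
```

View pics/top_carton.png

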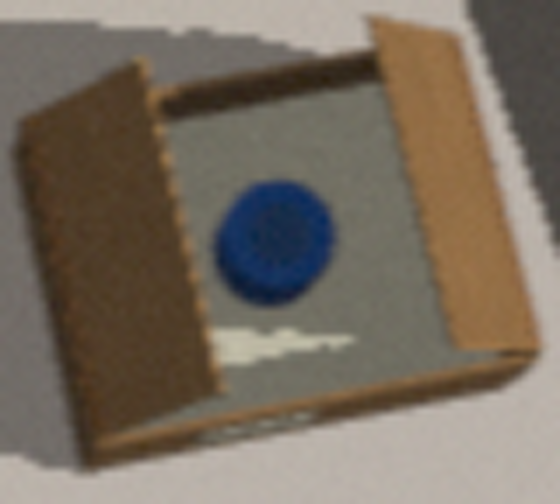

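View pics/side_carton.png

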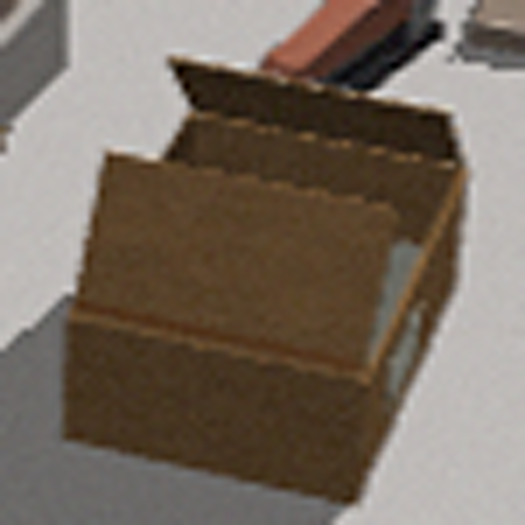

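The enlarged crops show the brown carton with the blue cap at crop (275,242). In the side crop, the +y face has corners (65,438) and (355,500) at the bottom and (70,315) and (370,378) at the rim. Both flaps are ajar, and the stapler lies behind the carton's -y side. The red box has no cap and is not meant.

Run:
```python
from h import *
np.set_printoptions(precision=1,suppress=True)
s=load("side","side0.npz");t=load("top","top0.npz")
cs=lambda p:np.array([275,160])-.43+np.array(p)/7
ct=lambda p:np.array([300,190])-.43+np.array(p)/7
A=plane(s,[cs((65,438)),cs((355,500)),cs((460,285))],0);B=plane(s,[cs((70,315)),cs((370,378)),cs((462,172))],64.)
print("bottom",A);print("rim",B)
T=plane(t,[ct((90,465)),ct((525,378))],0);print("top bottom front",T)
T2=plane(t,[ct((22,130)),ct((88,442)),ct((540,350)),ct((460,40))],65);print("top rim",T2,T2.mean(0))
e=np.linalg.norm
c=T2.mean(0);yd=(T2[0]+T2[1]-T2[2]-T2[3])[:2];print("centre",c,"yaw of +y",np.degrees(np.arctan2(-yd[0],yd[1])),e(yd)/2, "x-edges",e(T2[0]-T2[1]),e(T2[2]-T2[3]))
# surroundings: cloud heights around the carton
P=cloud(s)[::2,::2].reshape(-1,3)
for x in range(400,760,40):
  print(x,[int(P[(abs(P[:,0]-x)<20)&(abs(P[:,1]-y)<20)&(P[:,2]<600)][:,2].max(initial=-1)) for y in range(-480,340,40)])
```

```text
bottom [[ 604.6 -146.     0. ]
 [ 478.1 -161.1    0. ]
 [ 491.3 -328.7    0. ]]
rim [[ 604.3 -147.    64. ]
 [ 476.4 -161.4   64. ]
 [ 494.1 -322.7   64. ]]
top bottom front [[ 476.9 -157.9    0. ]
 [ 493.9 -332.6    0. ]]
top rim [[ 596.9 -141.    65. ]
 [ 476.  -151.    65. ]
 [ 493.3 -322.6   65. ]
 [ 615.6 -311.9   65. ]] [ 545.5 -231.6   65. ]
centre [ 545.5 -231.6   65. ] yaw of +y 6.0098092005537564 172.2152394785572 x-edges 121.37982472600642 122.74876263496014
400 [5, 7, 5, 5, 4, 6, 6, 5, 5, 4, 6, 36, 40, 5, 7, 5, 5, 5, 5, 5, 5]
440 [5, 6, 8, 6, 6, 6, 6, 5, 5, 6, 5, 27, 35, 6, 6, 7, 5, 16, 15, 6, 6]
480 [6, 6, 7, 4, 86, 119, 70, 124, 115, 5, 5, 11, 13, 8, 5, 6, 15, 38, 38, 16, 5]
520 [7, 7, 6, 0, 94, 122, 23, 127, 117, 7, 5, 13, 15, 5, 5, 5, 19, 41, 42, 14, 5]
560 [11, 4, -1, -1, 82, 122, -1, 125, 116, 47, 5, 12, 14, 4, 5, 5, 9, 14, 17, 9, 5]
600 [47, 48, 46, -1, 81, 124, -1, 124, 125, 58, 5, 14, 12, 6, 7, 6, 5, 8, 5, 8, 7]
640 [6, 5, 0, 3, -1, 1, 4, 7, 5, 6, 5, 12, 13, 9, 5, 4, 5, 7, 6, 6, 4]
680 [9, 8, 5, 6, 6, 48, 5, 7, 6, 5, 5, 5, 55, 84, 88, 4, 9, 6, 6, 70, 71]
720 [4, 6, 70, 68, 67, 69, 69, 70, 69, 4, 6, 5, 87, 86, 89, 5, 70, 72, 74, 72, 75]
```

Request:
{"name": "arm_command", "arguments": {
  "moves": [
    [[1.0,-0.6,0,0,0,0,-1],[1.0,-0.6,0,0,0,0,-1],[1.0,-0.6,0,0,0,0,-1],[1.0,-0.6,0,0,0,0,-1],[1.0,-0.6,0,0,0,0,-1]]
  ]
}}

```text
t: 0.6
tcp_pos: [304.3, -492.1, 292.2]
tool_rot: [-3.14, -0.002, 0.29]
contact_force: [0.1, -0.1, -0.1]
grip_width: 55.1
grip_force: 0.0
```

Request:
{"name": "arm_command", "arguments": {
  "moves": [
    [[1.0,-0.6,0,0,0,0,-1],[1.0,-0.6,0,0,0,0,-1],[1.0,-0.6,0,0,0,0,-1],[1.0,-0.6,0,0,0,0,-1],[1.0,-0.6,0,0,0,0,-1]]
  ]
}}

```text
t: 1.1
tcp_pos: [421.8, -364.5, 292.1]
tool_rot: [-3.14, -0.001, 0.289]
contact_force: [0.0, -0.5, -0.3]
grip_width: 15.1
grip_force: 0.0
```

Request:
{"name": "arm_command", "arguments": {
  "moves": [
    [[1.0,-0.6,0,0,0,0.055,-1],[1.0,-0.6,0,0,0,0.055,-1],[1.0,-0.6,0,0,0,0.055,-1],[1.0,-0.6,0,0,0,0.055,-1],[1.0,-0.6,0,0,0,0.055,-1]]
  ]
}}

```text
t: 1.6
tcp_pos: [540.3, -236.3, 291.8]
tool_rot: [-3.139, -0.001, 0.115]
contact_force: [-0.0, -0.4, -0.2]
grip_width: 0.4
grip_force: 0.0
```

Request:
{"name": "arm_command", "arguments": {
  "moves": [
    [[0.04,0,0.25,0,0,0,-1],[0.04,0,0.5,0,0,0,-1],[0.04,0,0.75,0,0,0,-1],[0.04,0,0.94,0,0,0,-1],[0.04,0,0.94,0,0,0,-1]]
  ]
}}

```text
t: 2.1
tcp_pos: [539.5, -241.1, 146.2]
tool_rot: [-3.138, 0.009, 0.106]
contact_force: [-0.6, 0.0, -0.3]
grip_width: 0.1
grip_force: 0.0
```

Request:
{"name": "arm_command", "arguments": {
  "moves": [
    [[0,-0.15,0,0,0,0,-1],[0,-0.3,0,0,0,0,-1],[0,-0.42,0,0,0,0,-1],[0,-0.53,0,0,0,0,-1],[0,-0.62,0,0,0,0,-1]]
  ]
}}

```text
t: 2.6
tcp_pos: [533.9, -147.3, 152.2]
tool_rot: [3.139, -0.001, 0.109]
contact_force: [0.6, -3.5, 0.5]
grip_width: 0.6
grip_force: 1.6
```

Request:
{"name": "arm_command", "arguments": {
  "moves": [
    [[0,-0.06,0,0,0,0,-1],[0,-0.06,0,0,0,0,-1],[0,0.2,0,0,0,0,-1],[0,0.4,0,0,0,0,-1],[0,0.6,0,0,0,0,-1]]
  ]
}}

```text
t: 3.1
tcp_pos: [543.4, -237.7, 151.0]
tool_rot: [-3.141, 0.001, 0.109]
contact_force: [0.6, -0.1, 0.8]
grip_width: 0.3
grip_force: 0.0
```

Request:
{"name": "arm_command", "arguments": {
  "moves": [
    [[0,0.15,0,0,0,0,-1],[0,0.3,0,0,0,0,-1],[0,0.43,0,0,0,0,-1],[0,0.55,0,0,0,0,-1],[0,0.64,0,0,0,0,-1]]
  ]
}}

```text
t: 3.6
tcp_pos: [553.9, -332.0, 150.6]
tool_rot: [-3.14, 0.001, 0.109]
contact_force: [-0.0, 1.7, 0.2]
grip_width: 0.5
grip_force: 0.6
```

Request:
{"name": "arm_command", "arguments": {
  "moves": [
    [[0,0.03,0,0,0,0,-1],[0,0.03,0,0,0,0,-1],[0,-0.2,0,0,0,0,-1],[0,-0.4,-0.2,0,0,0,-1],[0,-0.4,-0.7,0,0,0,1]]
  ]
}}

```text
t: 4.1
tcp_pos: [546.0, -264.7, 228.3]
tool_rot: [-3.134, 0.007, 0.117]
contact_force: [1.5, -0.6, -0.8]
grip_width: 3.2
grip_force: 0.0
```

Request:
{"name": "arm_command", "arguments": {
  "moves": [
    [[0,-0.25,-0.3,0,0,0,1],[-0.33,-0.25,-0.3,0,0,0,1],[-0.66,-0.25,-0.3,0,0,0,1],[-1,-0.25,-0.3,0,0,0,1],[-1,-0.25,-0.3,0,0,0,1]]
  ]
}}

```text
t: 4.6
tcp_pos: [388.3, -252.1, 276.0]
tool_rot: [3.14, 0.004, 0.103]
contact_force: [-0.3, -0.4, -0.0]
grip_width: 40.6
grip_force: 0.0
```

Run:
```python
from h import *
a=[]
for n in("top","side"):
    d=load(n);np.savez(n+"1.npz",**d)
    x0,y0,x1,y1=(290,180,385,270) if n=="top" else (255,150,360,240)
    a.append(cv2.resize(d["pixels"][y0:y1,x0:x1],(390,370),interpolation=cv2.INTER_CUBIC))
cv2.imwrite("pics/after.png",np.hstack(a)[:,:,::-1])
print(arm.state()["tcp_pos"],arm.state()["t"])
```

```text
[ 393.63208167 -251.04426598  276.87175861] 4.7
```

View pics/after.png

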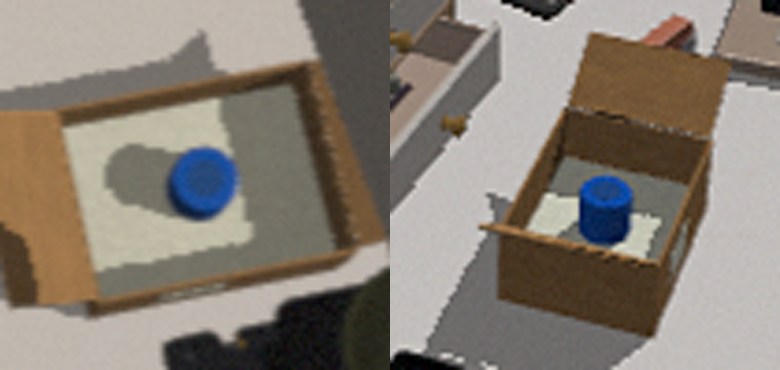

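The crop shows both flaps folded outward. The cap is clear in both views, at (203,183) in the left half and (605,210) in the right half. I now measure the cap and the flap angles.

```bash
cat > cap.py <<'E'
from h import *
def capfit(d,cx=None,box=None,ztop=54.,hgt=34.):
    """axis position: mask centroid vs. centroid of the projected hull of the known cylinder (ray cast, one linear correction)"""
    m=cv2.inRange(hsv(d),(100,120,40),(125,255,255))
    if box: b=np.zeros_like(m);x0,y0,x1,y1=box;b[y0:y1,x0:x1]=m[y0:y1,x0:x1];m=b
    k=max(cv2.findContours(m,0,1)[0],key=cv2.contourArea);k=cv2.convexHull(k);M=cv2.moments(k);c=np.array([M["m10"],M["m01"]])/M["m00"]
    p=plane(d,[c],ztop-hgt/2)[0];a=np.linspace(0,6.283,40)
    for _ in range(2):
        ring=np.c_[22*np.cos(a),22*np.sin(a)]
        h=cv2.convexHull(proj(d,np.vstack([np.c_[p[:2]+ring,np.full(40,z)] for z in(ztop-hgt,ztop)])).astype(np.float32));M=cv2.moments(h);c2=np.array([M["m10"],M["m01"]])/M["m00"]
        p=p+plane(d,[c],ztop-hgt/2)[0]-plane(d,[c2],ztop-hgt/2)[0]
    return p[:2],cv2.contourArea(k),cv2.contourArea(h)
E
python3 - <<'E'
from cap import *
np.set_printoptions(precision=1,suppress=True)
th=np.radians(6.2);C=np.array([546.5,-234.]);X=np.array([np.cos(th),np.sin(th)]);Y=np.array([-X[1],X[0]])
for n,b in(("top",(300,190,375,255)),("side",(275,180,350,230))):
    d=load(n,n+"1.npz");print(n,capfit(d,box=b))
    P=cloud(d).reshape(-1,3);l=np.c_[(P[:,:2]-C)@X,(P[:,:2]-C)@Y,P[:,2]]
    for s in(1,-1):
        q=l[(abs(l[:,0])<50)&(s*l[:,1]>87)&(s*l[:,1]<160)&(l[:,2]>68)&(l[:,2]<140)]
        if len(q): print(s,len(q),"angle",np.median(np.arctan2(q[:,2]-65,-(s*q[:,1]-85))),q.min(0),q.max(0))
E
```

```text
top (array([ 550.4, -235.3]), 200.0, 259.9878134948667)
1 798 angle 2.533930406835874 [-50.   87.3  68. ] [ 49.8 146.4 110.2]
-1 81 angle 2.296061473605253 [-49.6 -94.8  68.1] [ 47.8 -87.1  76.2]
side (array([ 552.6, -238.8]), 181.0, 226.45509157842025)
1 80 angle 2.499678757388825 [-48.3  88.7  71.2] [ 48.3 150.  111.1]
-1 549 angle 2.5826795178918087 [ -49.8 -155.    68.3] [ 49.7 -87.2 103.5]
```

Request:
{"name": "arm_command", "arguments": {
  "moves": [
    [[0.3,0,0,0,0,0,1],[0.6,0,0,0,0,0,1],[0.9,0.02,0,0,0,0,1],[1.0,0.02,0,0,0,0,1],[1.0,0.02,0,0,0,0,1]]
  ]
}}

```text
t: 5.2
tcp_pos: [547.4, -235.0, 275.3]
tool_rot: [-3.139, -0.002, 0.115]
contact_force: [0.2, 0.3, 0.6]
grip_width: 84.8
grip_force: 0.0
```

Request:
{"name": "arm_command", "arguments": {
  "moves": [
    [[0.05,0,0.15,0,0,0,1],[0.05,0,0.3,0,0,0,1],[0.05,0,0.45,0,0,0,1],[0.05,0,0.6,0,0,0,1],[0.05,0,0.6,0,0,0,1]]
  ]
}}

```text
t: 5.7
tcp_pos: [549.0, -236.1, 183.0]
tool_rot: [-3.138, 0.006, 0.109]
contact_force: [-0.2, 0.9, 0.8]
grip_width: 87.2
grip_force: 0.0
```

Run:
```python
from h import *
s=arm.state();print(s["tcp_pos"],s["tool_rot"],s["grip_width"],s["contact_force"])
```

```text
[ 549.02927993 -236.05792058  182.95044574] [-3.13829371  0.00557096  0.10945403] 87.17816729706861 [-0.17706808  0.90622241  0.83747945]
```

Request:
{"name": "arm_command", "arguments": {
  "moves": [
    [[0.015,0,0.2,0,0,0,1],[0.015,0,0.38,0,0,0,1],[0.015,0,0.5,0,0,0,1],[0.015,0,0.59,0,0,0,1],[0.015,0,0.59,0,0,0,1]]
  ]
}}

```text
t: 6.2
tcp_pos: [552.7, -236.5, 96.8]
tool_rot: [-3.14, 0.002, 0.109]
contact_force: [-0.8, 0.6, -0.1]
grip_width: 87.0
grip_force: 0.0
```

Request:
{"name": "arm_command", "arguments": {
  "moves": [
    [[0,0,0,0,0,0,0.2],[0,0,0,0,0,0,-0.1],[0,0,0,0,0,0,-1],[0,0,0,0,0,0,-1],[0,0,0,0,0,0,-1]]
  ],
  "grip_force": 30
}}

```text
t: 6.7
tcp_pos: [553.5, -236.8, 98.2]
tool_rot: [3.141, -0.0, 0.109]
contact_force: [-1.4, 0.1, 0.2]
grip_width: 54.8
grip_force: 0.0
```

Request:
{"name": "arm_command", "arguments": {
  "moves": [
    [[0,0,0,0,0,0,-1],[0,0,0,0,0,0,-1],[0,0,0,0,0,0,-1],[0,0,0,0,0,0,-1],[0,0,0,0,0,0,-1]]
  ],
  "grip_force": 45
}}

```text
t: 7.2
tcp_pos: [553.4, -236.6, 97.9]
tool_rot: [3.142, 0.0, 0.109]
contact_force: [-0.4, 1.1, 2.2]
grip_width: 43.3
grip_force: 45.0
```

Request:
{"name": "arm_command", "arguments": {
  "moves": [
    [[0,0,-0.1,0,0,0,-1],[0,0,-0.3,0,0,0,-1],[0,0,-0.5,0,0,0,-1],[0,0,-0.7,0,0,0,-1],[0,0,-0.9,0,0,0,-1]]
  ]
}}

```text
t: 7.7
tcp_pos: [553.3, -236.7, 234.9]
tool_rot: [3.141, -0.001, 0.109]
contact_force: [-0.2, -0.8, -0.1]
grip_width: 43.2
grip_force: 45.0
```

Request:
{"name": "arm_command", "arguments": {
  "moves": [
    [[0,-0.2,0,0,0,0,-1],[0,-0.4,0,0,0,0,-1],[0,-0.6,0,0,0,0,-1],[0,-0.8,0,0,0,0,-1],[0,-1.0,0,0,0,0,-1]]
  ]
}}

```text
t: 8.2
tcp_pos: [536.9, -86.5, 233.7]
tool_rot: [3.141, -0.001, 0.109]
contact_force: [0.5, 0.5, -1.0]
grip_width: 43.5
grip_force: 45.0
```

Request:
{"name": "arm_command", "arguments": {
  "moves": [
    [[0,-0.2,0,0,0,0,-1],[0,-0.4,0,0,0,0,-1],[0,-0.6,0,0,0,0,-1],[0,-0.8,0,0,0,0,-1],[0,-1.0,0,0,0,0,-1]]
  ]
}}

```text
t: 8.7
tcp_pos: [520.6, 62.6, 233.7]
tool_rot: [3.141, -0.001, 0.109]
contact_force: [0.9, -0.4, 0.0]
grip_width: 43.3
grip_force: 45.0
```

Request:
{"name": "arm_command", "arguments": {
  "moves": [
    [[0,-0.2,0,0,0,0,-1],[0,-0.4,0,0,0,0,-1],[0,-0.6,0.1,0,0,0,-1],[0,-0.8,0.2,0,0,0,-1],[0,-1.0,0.3,0,0,0,-1]]
  ]
}}

```text
t: 9.2
tcp_pos: [504.5, 211.7, 188.3]
tool_rot: [3.141, -0.002, 0.109]
contact_force: [-0.7, 0.4, -1.1]
grip_width: 43.5
grip_force: 45.0
```

Request:
{"name": "arm_command", "arguments": {
  "moves": [
    [[0.015,-0.07,0,0,0,0,-1],[0.015,-0.07,0,0,0,0,-1],[0.015,-0.07,0,0,0,0,-1],[0.015,-0.07,0,0,0,0,-1],[0.015,-0.07,0,0,0,0,-1]]
  ]
}}

```text
t: 9.7
tcp_pos: [506.3, 219.7, 188.3]
tool_rot: [3.141, -0.001, 0.106]
contact_force: [0.8, -0.9, -0.9]
grip_width: 43.2
grip_force: 45.0
```

Run:
```python
from h import *
a=[]
for n in("top","side"):
    d=load(n);np.savez(n+"2.npz",**d)
    x0,y0,x1,y1=(120,200,230,310) if n=="top" else (205,240,315,350)
    a.append(cv2.resize(d["pixels"][y0:y1,x0:x1],(400,400),interpolation=cv2.INTER_CUBIC))
cv2.imwrite("pics/over.png",np.hstack(a)[:,:,::-1])
s=arm.state();print(s["tcp_pos"],s["tool_rot"],s["grip_width"],s["t"])
```

```text
[506.00187374 220.25999457 188.07293465] [ 3.14099584e+00 -6.32004790e-04  1.07294483e-01] 43.07440733908183 9.8
```

View pics/over.png

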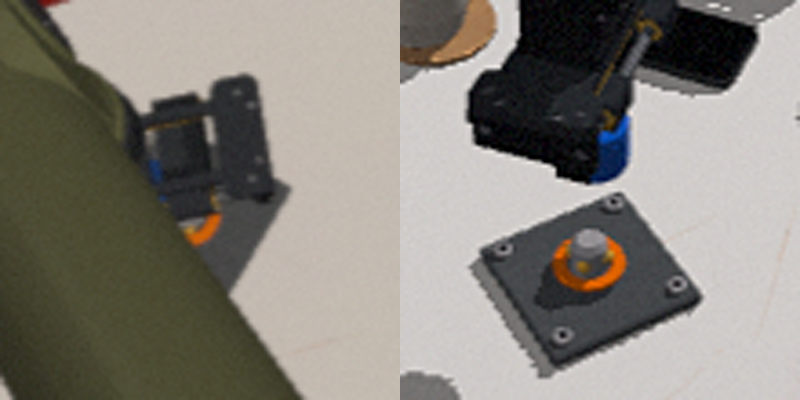

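The left half (top view) is mostly covered by the arm. The right half (side view) shows the blue cap at (612,150), held above and behind the stud tip at (590,243). I compare the visible right and lower cap edges with the projected cylinder, and measure the stud in the same view.

Run:
```python
from h import *
np.set_printoptions(precision=2,suppress=True)
d=load("side","side2.npz");H=hsv(d);m=cv2.inRange(H,(100,120,40),(125,255,255));m[:240]=0;m[350:]=0;m[:,:205]=0;m[:,315:]=0
ys,xs=np.nonzero(m);print("blue",len(xs),xs.min(),xs.max(),ys.min(),ys.max())
tcp=np.array([506.,220.3,188.1]);a=np.linspace(0,6.283,90)
h=proj(d,np.vstack([np.c_[tcp[0]+22*np.cos(a),tcp[1]+22*np.sin(a),np.full(90,tcp[2]-78+z)] for z in(0,34)]))
M=np.zeros_like(m);cv2.fillConvexPoly(M,cv2.convexHull(np.round(h*16).astype(np.int32)),255,shift=4)
for r in range(ys.min(),ys.max()+1,2): print(r,"meas R",xs[ys==r].max(),"pred R",np.nonzero(M[r])[0].max(initial=0))
for c in range(xs.max()-7,xs.max()+1,2): print("col",c,"meas B",ys[xs==c].max(),"pred B",np.nonzero(M[:,c])[0].max(initial=0))
# stud and plate in side view (unoccluded now): ring ellipse, bolt heads
m=cv2.inRange(H,(5,180,120),(20,255,255));m[:290]=0;m[335:]=0;m[:,:235]=0;m[:,285:]=0
ys,xs=np.nonzero(m);k=cv2.convexHull(np.c_[xs,ys].astype(np.int32));e=cv2.fitEllipse(k);print("ring",e,plane(d,[e[0]],18))
c=np.array([253.,306.]); x0,y0,x1,y1=243,300,270,320
print("stud rows:")
g=(H[...,1]<70)&(H[...,2]>90)
for r in range(298,316): 
    w=np.nonzero(g[r,246:270])[0]+246
    if len(w): print(r,w.min(),w.max(),end="; ")
T=plane(d,[[256.5,303.5]],40)[0];print("\nexample ray",T,"proj of tip (505.5,221.8,40)",proj(d,[[505.5,221.8,40],[505.5,221.8,19]]))
```

```text
blue 118 257 267 271 289
271 meas R 266 pred R 266
273 meas R 267 pred R 267
275 meas R 267 pred R 267
277 meas R 267 pred R 267
279 meas R 267 pred R 267
281 meas R 267 pred R 267
283 meas R 266 pred R 267
285 meas R 266 pred R 267
287 meas R 264 pred R 266
289 meas R 261 pred R 264
col 260 meas B 289 pred B 290
col 262 meas B 288 pred B 290
col 264 meas B 287 pred B 289
col 266 meas B 285 pred B 287
ring ((256.5446472167969, 311.5335388183594), (15.246577262878418, 19.219928741455078), 84.29966735839844) [[508.13 220.13  18.  ]]
stud rows:
298 246 251; 299 246 248; 300 246 246; 303 255 259; 304 253 261; 305 253 261; 306 249 261; 307 248 261; 308 252 266; 309 253 260; 310 255 257; 312 253 253; 
example ray [510.32 215.62  40.  ] proj of tip (505.5,221.8,40) [[257.13 305.91]
 [257.21 312.08]]
```

Request:
{"name": "arm_command", "arguments": {
  "moves": [
    [[0,-0.008,0.15,0,0,0,-1],[0,-0.008,0.3,0,0,0,-1],[0,-0.008,0.4,0,0,0,-1],[0,-0.008,0.45,0,0,0,-1],[0,-0.008,0.45,0,0,0,-1]]
  ],
  "grip_force": 55
}}

```text
t: 10.3
tcp_pos: [505.0, 222.1, 119.4]
tool_rot: [3.141, 0.002, 0.109]
contact_force: [0.2, -0.5, -0.9]
grip_width: 43.3
grip_force: 55.0
```

Request:
{"name": "arm_command", "arguments": {
  "moves": [
    [[0,0,0.015,0,0,0,-1],[0,0,0.03,0,0,0,-1],[0,0,0.045,0,0,0,-1],[0,0,0.06,0,0,0,-1],[0,0,0.06,0,0,0,-1]]
  ]
}}

```text
t: 10.8
tcp_pos: [506.3, 222.6, 111.7]
tool_rot: [-3.141, -0.002, 0.109]
contact_force: [1.1, 0.5, 0.4]
grip_width: 43.2
grip_force: 55.0
```

Request:
{"name": "arm_command", "arguments": {
  "moves": [
    [[0,0,0.015,0,0,0,-1],[0,0,0.03,0,0,0,-1],[0,0,0.045,0,0,0,-1],[0,0,0.06,0,0,0,-1],[0,0,0.06,0,0,0,-1]]
  ]
}}

```text
t: 11.3
tcp_pos: [507.7, 222.6, 103.8]
tool_rot: [-3.141, -0.005, 0.108]
contact_force: [4.5, -0.6, 5.6]
grip_width: 43.1
grip_force: 55.0
```

Request:
{"name": "arm_command", "arguments": {
  "moves": [
    [[0,0,0.01,0,0,0,-1],[0,0,0.02,0,0,0,-1],[0,0,0.03,0,0,0,-1],[0,0,0.03,0,0,0,-1]]
  ]
}}

```text
t: 11.7
tcp_pos: [507.1, 221.9, 97.1]
tool_rot: [-3.141, -0.003, 0.108]
contact_force: [8.8, 0.6, -6.7]
grip_width: 43.2
grip_force: 55.0
```

Request:
{"name": "arm_command", "arguments": {
  "moves": [
    [[0.012,0,0.015,0,0,0,-1],[0.012,0,0.03,0,0,0,-1],[0.012,0,0.03,0,0,0,-1],[0.012,0,0.03,0,0,0,-1]]
  ]
}}

```text
t: 12.1
tcp_pos: [508.0, 222.5, 93.7]
tool_rot: [3.141, -0.002, 0.109]
contact_force: [4.2, -1.4, 4.3]
grip_width: 43.0
grip_force: 55.0
```

Request:
{"name": "arm_command", "arguments": {
  "moves": [
    [[0,0,0.01,0,0,0,-1],[0,0,0.01,0,0,0,-1],[0,0,0.01,0,0,0,-1]]
  ]
}}

```text
t: 12.4
tcp_pos: [508.0, 222.6, 92.5]
tool_rot: [3.141, -0.002, 0.109]
contact_force: [3.5, -1.3, 5.5]
grip_width: 43.4
grip_force: 55.0
```

Request:
{"name": "arm_command", "arguments": {
  "moves": [
    [[0.007,0,0.01,0,0,0,-1],[0.007,0,0.02,0,0,0,-1],[0.007,0,0.02,0,0,0,-1],[0.007,0,0.02,0,0,0,-1]]
  ]
}}

```text
t: 12.8
tcp_pos: [508.3, 222.8, 91.6]
tool_rot: [3.139, 0.0, 0.109]
contact_force: [-3.4, -4.3, 25.1]
grip_width: 42.6
grip_force: 55.0
```

Request:
{"name": "arm_command", "arguments": {
  "moves": [
    [[0,0,0.01,0,0,0,-1],[0,0,0.01,0,0,0,-1],[0,0,0.01,0,0,0,-1]]
  ]
}}

```text
t: 13.1
tcp_pos: [508.4, 222.9, 91.5]
tool_rot: [3.138, 0.0, 0.109]
contact_force: [-7.6, -6.9, 35.5]
grip_width: 43.6
grip_force: 55.1
```

Request:
{"name": "arm_command", "arguments": {
  "moves": [
    [[0,0,-0.009,0,0,0,-1],[0,0,-0.009,0,0,0,-1],[0,0,-0.009,0,0,0,-1],[0,0,-0.009,0,0,0,-1]]
  ]
}}

```text
t: 13.5
tcp_pos: [508.3, 222.8, 91.6]
tool_rot: [3.139, 0.0, 0.109]
contact_force: [-4.2, -5.6, 26.3]
grip_width: 43.4
grip_force: 55.0
```

Run:
```python
from h import *
a=[]
for n in("top","side"):
    d=load(n);np.savez(n+"3.npz",**d)
    a.append(cv2.resize(d["pixels"][150:350,200:400],(400,400),interpolation=cv2.INTER_CUBIC))
cv2.imwrite("pics/fin.png",np.hstack(a)[:,:,::-1])
s=arm.state();print(s["tcp_pos"],s["tool_rot"],s["grip_width"],s["contact_force"],s["t"])
```

```text
[508.34917698 222.74521076  91.62712783] [3.13896182e+00 2.09399611e-05 1.08761386e-01] 43.168985073778416 [-3.77178529 -5.04293269 25.91345983] 13.6
```

View pics/fin.png

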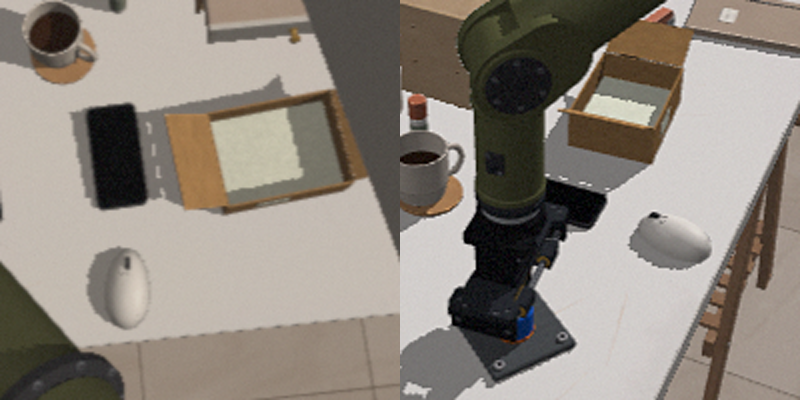

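The final picture shows the cap seated on the stud at about (523,322). The carton is empty with both flaps folded back, and the mug, phone and mouse are undisturbed. The push is steady at about 26 N against the hard stop, so I hand in.

```bash
python3 -c "
from station import arm
print(arm.finish_job())"
```

```text
the job is handed in; nothing more can be done
None
```

I handed the job in at 13.6 s, with no verdict returned: both flaps are folded back to about 2.5 rad, and the cap is on the stud, held down with about 26 N against the hard stop. The mug, phone and mouse look unmoved; I didn't measure them or check the stapler.

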